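Knock two cast tealight dishes out of their moulds onto the drying board

ROBOT

A 7-joint arm with a two-finger parallel gripper is mounted at the origin on the work surface. World frame = base frame: x ahead of the robot, y to its left, z up, the work surface at z = 0. Lengths are in m, angles in rad, forces in N, time in s.
With the tool pointing down it reaches from about 0.4 to 0.85 m from the base axis. Payload 6.9 kg.
Tool frame: the origin (TCP) lies midway between the tips of the shut fingers; the grasp point (between the pads) lies behind it (ctrl.pinch_z is the z of the grasp point in the tool frame, in m); z points along the fingers, y is the line along which they close (so a half turn about z gives the same grasp; the last joint's range is limited). The gripper opens to 85 mm and grips with 20 to 120 N. Pads are 22 mm wide; open, the fingers measure 114 mm over their backs; the gripper's body (76 mm by 85 mm) begins 54 mm behind the grasp point. The pads swing forward as they close: fully open they stand 13 mm farther back than shut.
Start: joints at [1.292, 0.507, -0.238, 1.5, 0.126, 1.149, -0.155], TCP at [0.234, -0.58, 0.231] pointing down, gripper open.
Joint ranges: [-3.08, 3.08], [-0.24, 2.05], [-1.43, 1.35], [0, 2.5], [-1.52, 4.66], [0.17, 1.96], [-2.89, 2.89]. Speed limits (rad/s): [2.39, 2.39, 3.14, 3.14, 3.14, 3.14, 3.14].

INTERFACE

Orientations are given as a unit quaternion [w, x, y, z].
In Python, from station import ctrl, get_state, vision, ticket, models gives the robot as it stands. Calls block until the motion is done:
- ctrl.movep(position, orientation): joint-space move of the TCP to a pose.
- ctrl.movel(position, frame=None, max_speed=0.15): straight line of the TCP; frame=None keeps the orientation; max_speed is the mean speed in m/s.
- ctrl.set_joints(angles): joint-space move.
- ctrl.ungrasp() and ctrl.close_gripper(force=None): open the fingers fully, or close them until they stop; force is the grip in N (None keeps the last).
- ctrl.pause(seconds).
- ctrl.ik(position, orientation): joint angles nearest the present ones, or None.
- get_state(): the state.
- vision.grab_frame(name): name is "scene" or "top" or "wrist"; returns (picture, depth): 420x560x3 uint8, blue, green, red; 420x560 float32, m along the optical axis (not along the pixel's ray), 0 where there is no reading.
- vision.camera_info(name): a dict with "mtx" (3x3 intrinsics, pixels), "R" (3x3) and "t" (3): a world point X has camera coordinates R X + t; the wrist camera has in their place "hand_eye" (4x4, takes a point from camera to tool coordinates, whose origin is the TCP and whose axes are the flange's). Camera axes: x right, y down, z forward; pixel columns grow to the right and rows downward; lengths in m; the calibration is good to about 2 mm. A picture is of the moment at which its call begins: read the wrist's pose just before it. camera_info takes no time and is no camera call.
A pose or a line that the arm cannot do raises ctrl.Unreachable and nothing moves.
- ticket.close_job(): hands the job in; it is judged then, once.
Trained networks look in the newest picture that a camera, given by its name, has taken for a name from the list of things; names that differ only in an ending like _2 or _b are one class to them, and where a whole thing is asked for, a point or a joint stands for the part that bears it (a point fixed in the world has none). Each returns a list of dicts, best first, with "p" (0 to 1); they miss things now and then, are a little off and sometimes report something else, mostly with a low value. They report only what shows in the picture. A call takes as long as a camera call. They do not tell look-alikes from the thing itself.
- models.recognise(camera, target): "point" ([column, row] in pixels, amid what is visible of it).
- models.masks_of(camera, target): "mask" (420x560 bool, what is visible of it) and "point" ([column, row] in pixels, amid what is visible of it).
The state is a dict: "time": time; "qpos": joint angles; "qd": joint speeds; "tau": joint torques, N m; "tcp_pos": TCP position; "eef_rot": TCP orientation; "contact_force": force on the tool from outside, world axes, zero at the start; "wrist_torque": the same for the moment, N m; "width": finger opening in m; "gripper_force": force on a finger pad.
Only numpy, scipy, OpenCV 4.12 (cv2) and the standard library are available. Lean on these libraries where they do the work, as an engineer would, in place of code of your own. Each camera call takes 0.05 s, during which the arm holds its last target. There are 200 camera calls.

TASK

Demould the round concrete dish first: press its mould's knock-out lever fully down so the dish rises out of the cavity, then push it off the mould, sliding it and never lifting or tipping it, until it lies flat and wholly inside a free bay of the drying board behind the moulds. When it is there, do the same with the square dish, into the other free bay. Leave the oblong dish in its mould with its lever untouched, and do not disturb the candles, candlesticks or other things on the table.

Things in the scene. Friction and masses are not known exactly. Their poses are not given: they have to be found in the camera images.
- casting_round: round concrete tealight dish, a disc 60 across, 18 thick, 70 to 190 g, a 33 wide metal cup set in its top; origin at the centre of its underside, z up. It starts in the cavity of its mould, top 1 below to flush with the mould's deck
- casting_square: square concrete tealight dish, 60 x 60, 18 thick, 70 to 190 g, a 33 wide metal cup set in its top; origin at the centre of its underside, z up. It starts in the cavity of its mould, top 1 below to flush with the mould's deck
- casting_oblong: oblong concrete tealight dish, 40 (mould x) x 60 (mould y), 18 thick, 70 to 190 g, a 33 wide metal cup set in its top; origin at the centre of its underside, z up. It starts in the cavity of its mould, top 1 below to flush with the mould's deck
- mould_round: fixed plywood mould block of the round dish, 84 x 84, 44 high, with an open cavity of that shape in the middle of its flat top (the deck) and a knock-out lever on its front (-x); origin at the centre of its underside, +x points to the drying board. The three blocks stand in a row along y, about 100 apart, in any order
- mould_square: fixed plywood mould block of the square dish, 84 x 84, 44 high, with an open cavity of that shape in the middle of its flat top (the deck) and a knock-out lever on its front (-x); origin at the centre of its underside, +x points to the drying board. The three blocks stand in a row along y, about 100 apart, in any order
- mould_oblong: fixed plywood mould block of the oblong dish, 84 x 84, 44 high, with an open cavity of that shape in the middle of its flat top (the deck) and a knock-out lever on its front (-x); origin at the centre of its underside, +x points to the drying board. The three blocks stand in a row along y, about 100 apart, in any order
- lever_round (a joint): knock-out lever of the round mould, rad: 0 = up (start), 0.6 = fully down against its stop. Stiff (about 5 N at the paddle), it stays where it is left. It lifts the cavity's floor plate by 32.5 mm per rad; fully down the dish's underside is 1.5 above the deck
- lever_round_tip (a point): centre of the top of the round mould lever's steel paddle (24 x 30), the point to press down. The lever's pivot is 42 in +x (mould axes) and 19 below it at the start; fully down the point is about 27 lower
- lever_square (a joint): knock-out lever of the square mould, rad: 0 = up (start), 0.6 = fully down against its stop. Stiff (about 5 N at the paddle), it stays where it is left. It lifts the cavity's floor plate by 32.5 mm per rad; fully down the dish's underside is 1.5 above the deck
- lever_square_tip (a point): centre of the top of the square mould lever's steel paddle (24 x 30), the point to press down. The lever's pivot is 42 in +x (mould axes) and 19 below it at the start; fully down the point is about 27 lower
- lever_oblong (a joint): knock-out lever of the oblong mould, rad: 0 = up (start), 0.6 = fully down against its stop. Stiff (about 5 N at the paddle), it stays where it is left. It lifts the cavity's floor plate by 32.5 mm per rad; fully down the dish's underside is 1.5 above the deck
- lever_oblong_tip (a point): centre of the top of the oblong mould lever's steel paddle (24 x 30), the point to press down. The lever's pivot is 42 in +x (mould axes) and 19 below it at the start; fully down the point is about 27 lower
- board: fixed drying board behind (+x of) the moulds, 88 (x) x 318 (y), top 42 over its underside and 2 below the moulds' decks, 5 gap to them. Ribs (18 wide, 12 high, starting 20 behind the front edge) part it into three bays 82 wide, 100 apart; a 12 high fence closes the back 36 in +x of the origin. Shifted up to 10 along y against the row. Origin: centre of its underside; axes as the moulds'
- bay0 (a point): left (+y) bay: point on the board's top at the middle of where a dish belongs; the dish touches the fence 10 further in +x; axes as the board's
- bay1 (a point): middle bay: point on the board's top at the middle of where a dish belongs; the dish touches the fence 10 further in +x; axes as the board's
- bay2 (a point): right (-y) bay: point on the board's top at the middle of where a dish belongs; the dish touches the fence 10 further in +x; axes as the board's
- candlestick_a: steel candlestick with a red candle, 200 tall, foot 72 across; origin at the centre of its underside; leave it alone
- candlestick_b: steel candlestick with a red candle, 230 tall, foot 72 across; origin at the centre of its underside; leave it alone
- votive: amber glass votive, 38 across, 45 tall, standing among the levers in front of the moulds; origin at the centre of its underside; leave it alone
- candle: white pillar candle, 40 across, 58 tall, standing on the drying board in the bay behind the oblong mould; origin at the centre of its underside; leave it alone
- mug: blue mug, 80 across, 90 tall; origin at the centre of its underside; leave it alone
- bowl: steel bowl, 140 across, 45 tall; origin at the centre of its underside; leave it alone
- remote: white remote control, 50 x 160 x 18; origin at the centre of its underside; leave it alone
There are look-alikes about, which are no part of the job. Leave any green look-alike of the casting_round alone. What is shaped like the casting_square but brown is not meant.

How it is judged:
On the way, in this order (a step that is already met when the one before it is completed fails the run):
1. the round dish is knocked up out of its cavity with its lever, the square one still in its mould (value of joint lever_round above 0.54 rad and z of casting_round in the frame of mould_round above 0.041 m and horizontal distance between casting_round and mould_round below 0.012 m and horizontal distance between casting_square and mould_square below 0.008 m and z of casting_square in the frame of mould_square below 0.03 m), for 0.1 s.
2. the round dish lies in a bay of the drying board, the square one still in its mould (((y of casting_round in the frame of bay0 between -0.014 and 0.014 m and x of casting_round in the frame of bay0 between -0.013 and 0.014 m) or (y of casting_round in the frame of bay1 between -0.014 and 0.014 m and x of casting_round in the frame of bay1 between -0.013 and 0.014 m) or (y of casting_round in the frame of bay2 between -0.014 and 0.014 m and x of casting_round in the frame of bay2 between -0.013 and 0.014 m)) and z of casting_round in the frame of board between 0.039 and 0.045 m and angle between casting_round's own z axis and vertical below 0.06 rad and horizontal distance between casting_square and mould_square below 0.008 m and z of casting_square in the frame of mould_square below 0.03 m), for 0.2 s.
3. the square dish is knocked up out of its cavity with its lever (value of joint lever_square above 0.54 rad and z of casting_square in the frame of mould_square above 0.041 m and horizontal distance between casting_square and mould_square below 0.012 m), for 0.1 s.
4. the square dish lies in a bay of the drying board (((y of casting_square in the frame of bay0 between -0.014 and 0.014 m and x of casting_square in the frame of bay0 between -0.013 and 0.014 m) or (y of casting_square in the frame of bay1 between -0.014 and 0.014 m and x of casting_square in the frame of bay1 between -0.013 and 0.014 m) or (y of casting_square in the frame of bay2 between -0.014 and 0.014 m and x of casting_square in the frame of bay2 between -0.013 and 0.014 m)) and z of casting_square in the frame of board between 0.039 and 0.045 m and angle between casting_square's own z axis and vertical below 0.06 rad), for 0.2 s.
At the end, for the whole second after the job is handed in: The round and the square dish lie at rest, flat (within 0.06 rad) on the drying board, each wholly in a bay: its centre within 14 mm sideways of the bay's middle and no more than 13 mm short of the bay's point towards the mould; the oblong dish is still down in its mould (all of step 4 and ((y of casting_round in the frame of bay0 between -0.014 and 0.014 m and x of casting_round in the frame of bay0 between -0.013 and 0.014 m) or (y of casting_round in the frame of bay1 between -0.014 and 0.014 m and x of casting_round in the frame of bay1 between -0.013 and 0.014 m) or (y of casting_round in the frame of bay2 between -0.014 and 0.014 m and x of casting_round in the frame of bay2 between -0.013 and 0.014 m)) and z of casting_round in the frame of board between 0.039 and 0.045 m and angle between casting_round's own z axis and vertical below 0.06 rad and linear speed of each of casting_round, casting_square below 0.01 m/s and horizontal distance between casting_oblong and mould_oblong below 0.008 m and z of casting_oblong in the frame of mould_oblong below 0.03 m); the robot touches nothing.
It fails at once if the round or square dish is lifted more than about 17 mm above the decks (height (world z) of any of casting_round, casting_square above 0.065 m).
It fails at once if the round or square dish is tipped by more than 0.4 rad (angle between any of casting_round, casting_square's own z axis and vertical above 0.4 rad).
It fails at once if the oblong dish is moved by more than 8 mm or its lever pressed by more than 0.1 rad (distance of casting_oblong from where it was at the start of the episode above 0.008 m or value of joint lever_oblong above 0.1 rad).
It fails at once if a bystander is shifted by more than 15 mm or tipped by more than 0.3 rad (distance of any of candlestick_a, candlestick_b, votive, candle, mug, bowl, remote from where it was at the start of the episode above 0.015 m or angle between any of candlestick_a, candlestick_b, votive, candle, mug, bowl, remote's own z axis and vertical above 0.3 rad).
It also fails if it takes over 54 s, if anything falls off the work surface, if the arm or the gripper's body presses on something with over 40 N, if the wrist force passes 120 N, or if a joint passes its speed limit or range.

## Working session

There is one attempt and no reset: what is moved stays moved. The work goes in short steps, each a Python script; the robot and the scene stay as the last script left them, time stands still between calls to the robot, and variables do not carry over. Pictures are saved under pics/ and viewed, at most 10 in all, crops included, and the job is handed in when it is done.

```bash
ls; mkdir -p pics
python3 - <<'E'
from station import ctrl,get_state,vision
import cv2
for n in("scene","top"):
    im,d=vision.grab_frame(n); cv2.imwrite(f"pics/{n}0.png",im)
    c=vision.camera_info(n); print(n,c["mtx"].tolist(),c["R"].tolist(),c["t"].tolist())
print(vision.camera_info("wrist")); s=get_state(); print(s["time"],s["tcp_pos"],s["eef_rot"],ctrl.pinch_z)
E
```

```text
pics
scene [[528.3715292639906, 0.0, 270.2143867592538], [0.0, 528.3715292639906, 209.37856082977163], [0.0, 0.0, 1.0]] [[-0.6018738250862881, 0.7984933460398438, -0.012501000203746346], [0.5253813192297252, 0.3841261828485139, -0.7592243048366296], [-0.6014335940737214, -0.46352502842923554, -0.6507089825254009]] [0.3531521548231851, -0.24652073791763168, 1.915056046883244]
top [[430.95842619896274, 0.0, 282.2785623014876], [0.0, 430.95842619896274, 217.4374307984187], [0.0, 0.0, 1.0]] [[0.02567928504151414, -0.9996592012607661, -0.004696344796078958], [-0.9841321007057923, -0.02445478823108212, -0.17574405165745302], [0.17556931018877206, 0.009134805266666221, -0.9844246912042479]] [6.564325187867233e-05, 0.5475466389731254, 1.3356824697722365]
{'mtx': array([[289.10514255,   0.        , 286.71842742],
       [  0.        , 289.10514255, 212.08275107],
       [  0.        ,   0.        ,   1.        ]]), 'hand_eye': array([[ 1.49499339e-03, -9.47965631e-01, -3.18369168e-01,
         8.10868753e-02],
       [ 9.99998560e-01,  1.16140361e-03,  1.23762151e-03,
         4.46531244e-04],
       [-8.03467558e-04, -3.18370560e-01,  9.47966002e-01,
        -1.42517256e-01],
       [ 0.00000000e+00,  0.00000000e+00,  0.00000000e+00,
         1.00000000e+00]])}
0.1 [ 0.23381737 -0.57916041  0.23054222] [-7.50685198e-04  9.81644400e-01  1.90718866e-01 -1.48565759e-04] -0.0187
```

View pics/top0.png

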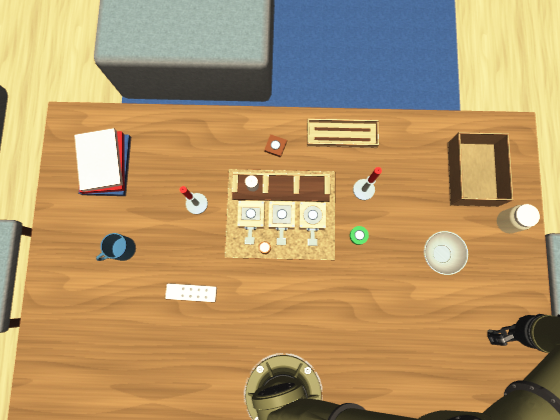

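View pics/scene0.png

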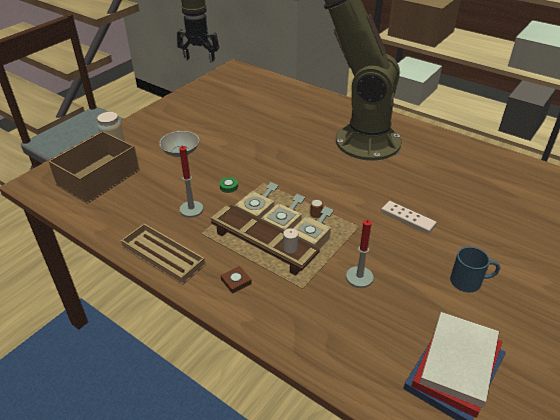

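The top view shows the moulds at (250,214), (282,214) and (313,215). The candle at (251,182) marks the left mould as oblong. The look-alikes are the green round dish at (360,235) and the brown square one at (275,145); both lie outside the moulds. Next I'll make a close crop and deproject the points.

```bash
cat > h.py <<'E'
import numpy as np, cv2
from station import ctrl,get_state,vision,ticket,models
from scipy.spatial.transform import Rotation as Rn
def rot(q): return Rn.from_quat([q[1],q[2],q[3],q[0]]).as_matrix()
def quat(yaw): # tool down, tool x axis at yaw
    x=np.array([np.cos(yaw),np.sin(yaw),0]);z=np.array([0,0,-1.]);y=np.cross(z,x)
    q=Rn.from_matrix(np.c_[x,y,z]).as_quat(); return np.array([q[3],*q[:3]])
class View:
    def __init__(s,n):
        st=get_state(); s.im,s.d=vision.grab_frame(n); c=vision.camera_info(n); s.K=c["mtx"]
        if n=="wrist":
            T=np.eye(4);T[:3,:3]=rot(st["eef_rot"]);T[:3,3]=st["tcp_pos"];M=T@c["hand_eye"];s.Rw,s.o=M[:3,:3],M[:3,3]
        else: s.Rw=c["R"].T;s.o=-s.Rw@c["t"]
    def ray(s,p): return s.Rw@np.linalg.inv(s.K)@np.array([p[0],p[1],1.])
    def atz(s,p,z): r=s.ray(p); return s.o+r*(z-s.o[2])/r[2]
    def dep(s,p): return s.o+s.ray(p)*s.d[int(round(p[1])),int(round(p[0]))]
    def pix(s,X): c=s.K@(s.Rw.T@(np.array(X)-s.o)); return c[:2]/c[2]
    def cloud(s):
        v,u=np.mgrid[:420,:560]; r=np.stack([u,v,np.ones_like(u)],-1)@np.linalg.inv(s.K).T@s.Rw.T
        return s.o+r*s.d[...,None]
E
python3 - <<'E'
from h import *
np.set_printoptions(precision=4,suppress=True)
v=View("top"); cv2.imwrite("pics/crop1.png",cv2.resize(v.im[120:275,215:395],None,fx=4,fy=3.8,interpolation=cv2.INTER_CUBIC))
for n in ["casting_round","casting_square","casting_oblong","mould_round","mould_square","mould_oblong","lever_round_tip","lever_square_tip","lever_oblong_tip","bay1","candle","votive","candlestick_a","candlestick_b"]:
    for r in models.recognise("top",n)[:3]: print(n,round(r["p"],2),r["point"],v.dep(r["point"]))
for y in np.arange(-.1,.2,.05):
  for x in(.5,.54,.58): print(x,y,ctrl.ik([x,y,.3],quat(0)) is not None, end=';')
E
```

```text
casting_round 0.72 [310.9, 213.6] [ 0.563  -0.078   0.0442]
casting_round 0.71 [357.6, 235.7] [ 0.4981 -0.2321  0.0209]
casting_square 0.83 [275.8, 144.3] [0.8026 0.0425 0.0212]
casting_square 0.66 [281.6, 215.0] [0.5547 0.0162 0.0517]
casting_square 0.31 [195.3, 289.3] [0.313  0.2852 0.0206]
casting_oblong 0.78 [248.3, 214.3] [0.5554 0.1237 0.0457]
mould_round 0.69 [312.0, 223.9] [ 0.5293 -0.082   0.045 ]
mould_round 0.49 [250.1, 221.2] [0.5333 0.1172 0.0441]
mould_square 0.92 [281.5, 222.6] [0.5303 0.0159 0.0498]
mould_square 0.42 [279.1, 186.7] [0.6492 0.0269 0.0464]
mould_oblong 0.91 [248.7, 222.1] [0.5297 0.1213 0.0471]
mould_oblong 0.39 [280.9, 187.7] [0.6465 0.021  0.0444]
mould_oblong 0.2 [282.2, 214.1] [0.558  0.0144 0.0499]
lever_square_tip 0.57 [281.5, 239.8] [0.4744 0.0145 0.0534]
lever_oblong_tip 0.71 [249.1, 237.4] [0.4795 0.1175 0.0537]
bay1 0.62 [283.0, 185.4] [0.6539 0.0143 0.0462]
bay1 0.16 [281.0, 214.3] [0.5575 0.0183 0.0486]
candle 0.75 [251.0, 183.1] [0.6444 0.1141 0.1027]
candle 0.68 [313.4, 224.1] [ 0.5289 -0.0866  0.0442]
candle 0.32 [447.8, 251.7] [ 0.4551 -0.5287  0.0042]
votive 0.56 [262.7, 249.2] [0.444  0.0735 0.0444]
candlestick_a 0.92 [193.1, 200.5] [0.5893 0.2971 0.0793]
candlestick_a 0.65 [366.0, 187.2] [ 0.6498 -0.2525  0.0644]
candlestick_a 0.16 [249.1, 238.0] [0.4777 0.1175 0.0529]
candlestick_b 0.92 [193.1, 200.5] [0.5893 0.2971 0.0793]
candlestick_b 0.65 [366.0, 187.2] [ 0.6498 -0.2525  0.0644]
candlestick_b 0.16 [249.1, 238.0] [0.4777 0.1175 0.0529]
0.5 -0.1 True;0.54 -0.1 True;0.58 -0.1 True;0.5 -0.05 True;0.54 -0.05 True;0.58 -0.05 True;0.5 0.0 True;0.54 0.0 True;0.58 0.0 True;0.5 0.05000000000000002 True;0.54 0.05000000000000002 True;0.58 0.05000000000000002 True;0.5 0.1 True;0.54 0.1 True;0.58 0.1 True;0.5 0.15 True;0.54 0.15 True;0.58 0.15 True;0.5 0.20000000000000004 True;0.54 0.20000000000000004 True;0.58 0.20000000000000004 True;
```

View pics/crop1.png

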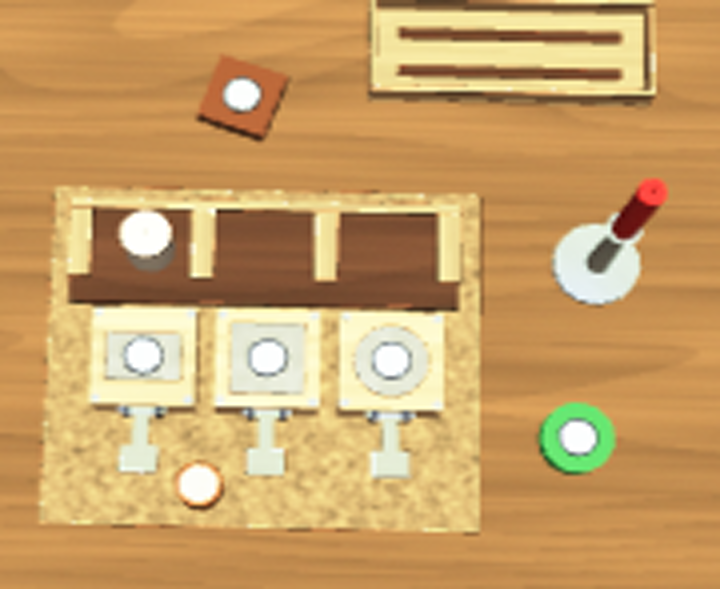

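The crop shows the round dish in the right-hand mould (crop 391,360) and the square one in the middle (268,357). The oblong is on the left, with the candle behind it in the left bay. The green dish (577,437) and brown square (242,95) are the look-alikes to leave alone. So round goes to bay2 and square to bay1. I'll move in for a close look with the wrist camera.

Run:
```python
from h import *
np.set_printoptions(precision=4,suppress=True)
ctrl.close_gripper()
ctrl.movep([.52,-.04,.30],quat(0)); ctrl.movel([.60,-.04,.20],max_speed=.3)
v=View("wrist"); s=get_state(); print(s["time"],s["tcp_pos"],s["width"],s["contact_force"])
np.savez("w1.npz",im=v.im,d=v.d,Rw=v.Rw,o=v.o,K=v.K)
cv2.imwrite("pics/w1.png",cv2.resize(v.im,(800,600)))
for n in ["casting_round","casting_square","casting_oblong","mould_round","mould_square","lever_round_tip","lever_square_tip","votive","candle"]:
    for r in models.recognise("wrist",n)[:2]: print(n,round(r["p"],2),r["point"],v.dep(r["point"]))
```

```text
4.4417 [ 0.5998 -0.0399  0.2013] 5.614475888466151e-05 [-0.0143 -0.2007  1.0792]
casting_round 0.88 [322.5, 226.9] [ 0.5654 -0.08    0.0498]
casting_round 0.78 [436.4, 263.2] [ 0.5048 -0.2289  0.0195]
casting_square 0.74 [199.4, 11.2] [0.7751 0.0431 0.0179]
casting_square 0.71 [236.0, 230.1] [0.5615 0.0144 0.0495]
casting_oblong 0.71 [144.6, 232.0] [0.559  0.1147 0.0491]
mould_round 0.64 [320.5, 203.5] [ 0.5913 -0.0771  0.0473]
mould_round 0.54 [234.5, 293.6] [0.481  0.0204 0.0502]
mould_square 0.72 [235.8, 257.7] [0.526  0.0171 0.0458]
lever_round_tip 0.9 [321.8, 287.7] [ 0.4878 -0.0825  0.0481]
lever_round_tip 0.35 [143.6, 230.9] [0.5602 0.1157 0.049 ]
lever_square_tip 0.72 [238.6, 292.8] [0.4819 0.0156 0.0498]
lever_square_tip 0.51 [237.6, 140.9] [0.6561 0.0083 0.0452]
votive 0.58 [198.2, 299.3] [0.4677 0.0667 0.0426]
votive 0.51 [236.9, 294.2] [0.4819 0.0171 0.0526]
candle 0.84 [109.8, 152.1] [0.6518 0.1042 0.102 ]
```

View pics/w1.png

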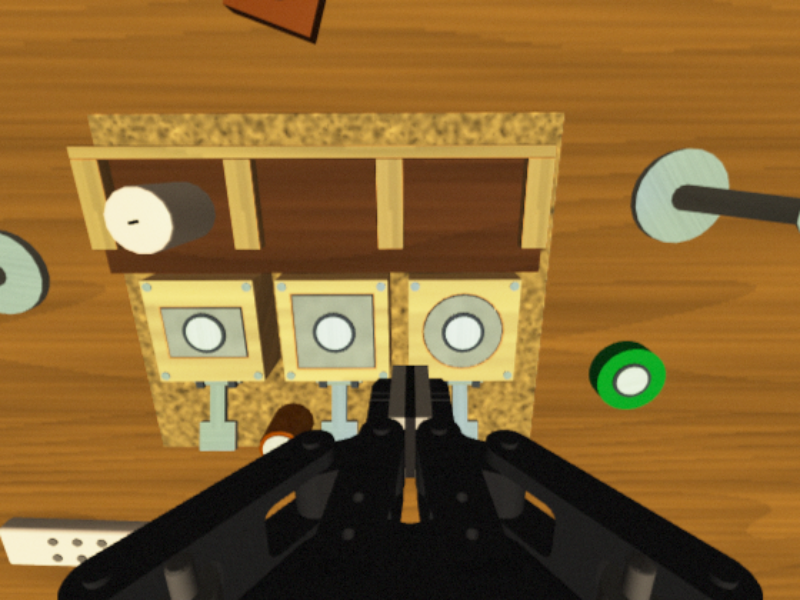

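The wrist picture shows the round dish at (462,333) and the square one at (333,333). The rib edges of bay2 are at about x 403 and 525, those of bay1 at about 258 and 377, and the fence is at y≈157. The finger tips, at (410,370), are narrow. I'll compute the poses from these points.

Run:
```python
from h import *
np.set_printoptions(precision=4,suppress=True)
f=np.load("w1.npz"); v=View.__new__(View); v.__dict__.update({k:f[k] for k in f})
P=lambda c,r,z: v.atz((c*.7,r*.7),z)[:2]
for n,c in dict(sq=[(276,280),(390,279),(389,379),(285,381)],rd=[(409,279),(520,279),(515,381),(406,381)],ob=[(140,281),(257,280),(266,380),(161,381)]).items():
    q=np.array([P(*a,.048) for a in c]); print(n,q.tolist(),q.mean(0))
for n,c in dict(cup_rd=(462,333),cup_sq=(333,333),cup_ob=(204,333)).items(): print(n,P(*c,.0475))
for r in(165,245): print("bay2",P(403,r,.058),P({165:527,245:522}[r],r,.058),"bay1",P({165:252,245:259}[r],r,.058),P(377,r,.058))
print("fence top front edge",P(100,158,.058),P(330,158,.058),P(540,158,.058),"board front",P(120,272,.046),P(540,270,.046))
C=v.cloud()
def med(c,r,k=2):
    c,r=int(c*.7),int(r*.7); return np.nanmedian(C[r-k:r+k+1,c-k:c+k+1].reshape(-1,3),0)
for n,c in dict(deck=(420,300),deck2=(510,370),dish=(435,333),cup=(462,333),board=(465,240),rib=(390,200),mat=(535,400),table=(600,300)).items(): print(n,med(*c))
im=v.im[int(265*.7):int(460*.7),int(255*.7):int(540*.7)]; cv2.imwrite("pics/c2.png",cv2.resize(im,None,fx=4,fy=4,interpolation=cv2.INTER_CUBIC)); print(im.shape)
```

```text
sq [[0.5995953196468802, 0.057674370692248435], [0.6004640578433824, -0.02654518106063977], [0.5174219112753011, -0.024595630946032045], [0.5155183156434464, 0.0590102444579163]] [0.5582 0.0164]
rd [[0.6004814142761733, -0.040570379179039856], [0.6005828236310664, -0.12251615171026087], [0.5157289552364409, -0.12585066171516668], [0.5156291191649425, -0.0382328193922206]] [ 0.5581 -0.0818]
ob [[0.5987052671661943, 0.15827125184412724], [0.5995779656663256, 0.07170760849480531], [0.5164058810035452, 0.07417862822022045], [0.5154047907653272, 0.15864161738242458]] [0.5575 0.1157]
cup_rd [ 0.5572 -0.0816]
cup_sq [0.5571 0.0181]
cup_ob [0.557  0.1178]
bay2 [ 0.6803 -0.0366] [ 0.6804 -0.1176] bay1 [0.6802 0.0621] [ 0.6803 -0.0196]
bay2 [ 0.6276 -0.0364] [ 0.6277 -0.119 ] bay1 [0.6275 0.0636] [ 0.6276 -0.0183]
fence top front edge [0.6844 0.1604] [0.6846 0.0109] [ 0.6848 -0.1257] board front [0.605 0.173] [ 0.6069 -0.1372]
deck [ 0.5838 -0.0489  0.0469]
deck2 [ 0.5249 -0.1212  0.0473]
dish [ 0.5573 -0.0602  0.047 ]
cup [ 0.5577 -0.0809  0.0487]
board [ 0.6289 -0.0804  0.045 ]
rib [ 0.658  -0.0277  0.0568]
mat [ 0.4695 -0.1596  0.0008]
table [ 0.5686 -0.2074  0.    ]
(137, 200, 3)
```

Run:
```python
from h import *
np.set_printoptions(precision=4,suppress=True)
f=np.load("w1.npz"); v=View.__new__(View); v.__dict__.update({k:f[k] for k in f})
C=v.cloud(); print("paddle z",np.median(C[298:313,145:161,2]))
print("oblong paddle",[v.atz((a*.7,b*.7),.052)[:2] for a,b in((201,423),(236,422),(236,450),(201,450))])
t=View("top"); print("round paddle",t.atz((312.75,241.6),.052),"square",t.atz((281.5,241.2),.052))
y=-.0825
ctrl.movel([.472,y,.10],max_speed=.3)
b=np.array(get_state()["contact_force"])
ctrl.movel([.472,y,.056],max_speed=.15)
for z in(.045,.036,.029,.026,.024,.022,.020,.018):
    ctrl.movel([.4715,y,z],max_speed=.08); s=get_state(); F=np.array(s["contact_force"])-b; print(z,s["tcp_pos"][2],F)
    if F[2]>18: break
print(s["time"])
```

```text
paddle z 0.055487257696211684
oblong paddle [array([0.4787, 0.1305]), array([0.4797, 0.1015]), array([0.4521, 0.1052]), array([0.4521, 0.1347])]
round paddle [ 0.4713 -0.0847  0.052 ] square [0.4701 0.0144 0.052 ]
0.045 0.045724881859542876 [-0.3025 -0.4232  0.2358]
0.036 0.03641647539149111 [-1.2221 -0.9339 -0.8337]
0.029 0.03095421905789478 [-5.113  -0.2839 23.0708]
6.9
```

Run:
```python
from h import *
np.set_printoptions(precision=4,suppress=True)
y=-.0825
b=np.array(get_state()["contact_force"]);print(b)
ctrl.movel([.467,y,.025],max_speed=.05); s=get_state(); print(s["tcp_pos"],s["contact_force"])
ctrl.movel([.467,y,.10],max_speed=.3)
ctrl.movel([.40,y+.06,.18],max_speed=.4)
v=View("wrist"); t=View("top"); print(get_state()["time"])
C=v.cloud()
u=v.pix([.558,-.082,.066]); print(u)
cv2.imwrite("pics/w2.png",v.im)
m=np.abs(C[...,2]-.0645)<.006
r=m&(np.hypot(C[...,0]-.558,C[...,1]+.082)<.045); print(r.sum(),np.median(C[r],0),C[r].min(0),C[r].max(0))
C=t.cloud(); r=(C[...,2]>.058)&(np.hypot(C[...,0]-.558,C[...,1]+.082)<.045); print(r.sum(),np.median(C[r],0),C[r].min(0),C[r].max(0))
```

```text
[-4.6517  0.3023 23.2915]
[ 0.4724 -0.0826  0.0301] [-4.5398 -0.1149 55.9056]
8.1167
[364.4611   7.8505]
3568 [ 0.5484 -0.0801  0.0669] [ 0.5277 -0.1111  0.0585] [ 0.5637 -0.0513  0.0703]
255 [ 0.5606 -0.0832  0.0666] [ 0.5349 -0.1125  0.0592] [ 0.5881 -0.0547  0.0744]
```

View pics/w2.png

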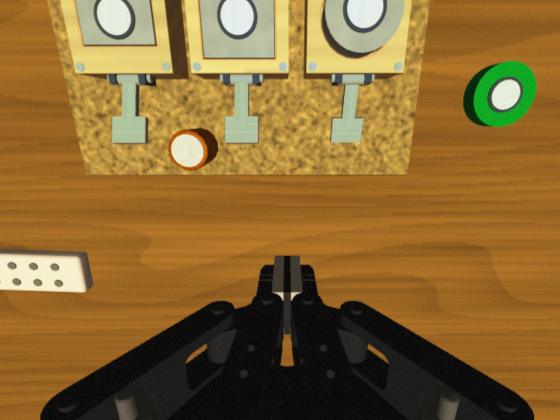

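The picture shows the round dish standing proud at (365,15) with its lever fully down. The other levers are up and the votive is untouched. Next I'll push in two stages.

```bash
cat >> h.py <<'E'
def dish(v,x,y,z=.0655,r=.05):
    C=v.cloud(); m=(np.abs(C[...,2]-z)<.005)&(np.hypot(C[...,0]-x,C[...,1]-y)<r)
    p=C[m]; return m.sum(),(np.percentile(p,2,0)+np.percentile(p,98,0))/2,np.percentile(p,2,0),np.percentile(p,98,0)
E
python3 - <<'E'
from h import *
np.set_printoptions(precision=4,suppress=True)
yl=lambda x: -.082+.0043*(x-.558)/.09
q=quat(.048); P=lambda x,z:[x,yl(x),z]
ctrl.movep(P(.495,.12),q); ctrl.movel(P(.495,.0535),max_speed=.2)
b=np.array(get_state()["contact_force"])
for x in(.52,.55,.585):
    ctrl.movel(P(x,.0535),max_speed=.08); s=get_state(); print(s["tcp_pos"],np.array(s["contact_force"])-b)
t=View("top"); w=View("wrist"); print(s["time"]); print(dish(t,.627,-.078,.065)); print(dish(w,.627,-.078,.065))
cv2.imwrite("pics/w3.png",w.im)
E
```

```text
[ 0.5202 -0.0838  0.0541] [ 0.0217 -0.57   -1.2112]
[ 0.5498 -0.0823  0.0534] [-0.6351 -0.5744 -1.2593]
[ 0.5846 -0.0807  0.0533] [ 0.6663 -0.5085 -1.6062]
10.7583
(np.int64(1), array([ 0.6262, -0.0315,  0.0604]), array([ 0.6262, -0.0315,  0.0604]), array([ 0.6262, -0.0315,  0.0604]))
(np.int64(12591), array([ 0.6241, -0.0776,  0.0645]), array([ 0.5941, -0.1043,  0.0622]), array([ 0.6542, -0.0509,  0.0668]))
```

View pics/w3.png

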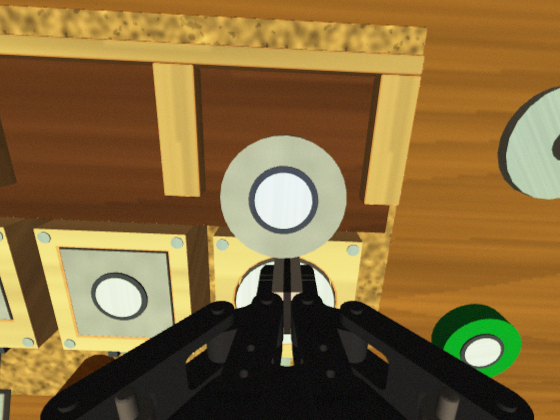

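The picture shows the round dish at (283,197), sliding centred between the ribs (about 200 and 365). I'll finish the push, back off and check.

Run:
```python
from h import *
np.set_printoptions(precision=4,suppress=True)
ctrl.movel([.610,-.0776,.0535],max_speed=.06); s=get_state(); print(s["tcp_pos"],s["contact_force"])
w=View("wrist"); print(dish(w,.65,-.078,.065,.035))
ctrl.movel([.590,-.0786,.0535],max_speed=.15); ctrl.movel([.56,-.08,.16],max_speed=.3)
w=View("wrist"); print(get_state()["time"])
print(dish(w,.65,-.078,.064,.035)); C=w.cloud()
g=(np.abs(C[...,2]-.058)<.003)&(C[...,0]>.63)&(C[...,0]<.675)
for y0 in(-.128,-.028,.072): p=C[g&(np.abs(C[...,1]-y0)<.02)]; print("rib",np.percentile(p,[3,50,97],axis=0)[:,1])
cv2.imwrite("pics/w4.png",w.im)
```

```text
[ 0.6101 -0.0774  0.0534] [-0.3058 -0.6177 -0.3169]
(np.int64(12145), array([ 0.6499, -0.0752,  0.0637]), array([ 0.6204, -0.1019,  0.0617]), array([ 0.6793, -0.0485,  0.0657]))
12.325
(np.int64(4930), array([ 0.6522, -0.0751,  0.0636]), array([ 0.6253, -0.102 ,  0.0616]), array([ 0.679 , -0.0483,  0.0656]))
rib [-0.1352 -0.1267 -0.1183]
rib [-0.0357 -0.0273 -0.0187]
rib [0.0639 0.0723 0.0809]
```

View pics/w4.png

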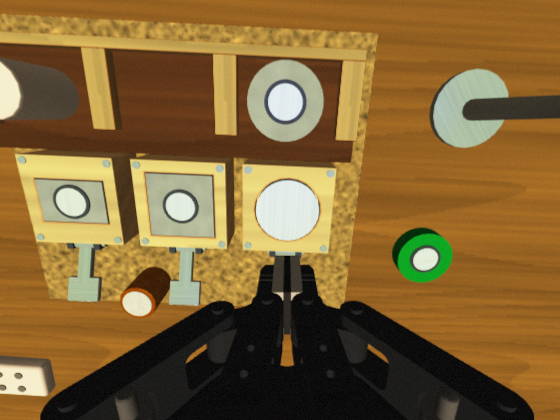

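The round dish lies in bay2 at (285,100): x +6 mm and y +2 mm off the bay point, both within limits. The square dish is still down in its mould. Now I'll press the square's lever and push.

Run:
```python
from h import *
np.set_printoptions(precision=4,suppress=True)
y=.013
ctrl.movel([.50,-.02,.16],max_speed=.4)
ctrl.movep([.470,y,.10],quat(0)); ctrl.movel([.470,y,.056],max_speed=.15)
for z in(.040,.030,.024): 
    ctrl.movel([.4685,y,z],max_speed=.06); s=get_state(); print(z,s["tcp_pos"],s["contact_force"])
    if s["contact_force"][2]>50: break
ctrl.movel([.467,y,.12],max_speed=.3)
yl=lambda x: .0175+.005*(x-.558)/.09
q=quat(.05); P=lambda x,z:[x,yl(x),z]
ctrl.movep(P(.495,.12),q)
w=View("wrist"); print("raised",dish(w,.558,.017,.0665,.05),get_state()["time"])
```

```text
0.04 [0.4687 0.0129 0.0403] [-0.1683  0.9575  0.8296]
0.03 [0.4692 0.013  0.0308] [-1.0245 -1.0353  7.956 ]
0.024 [0.4696 0.013  0.0291] [-16.1751  -1.4035  74.2768]
raised (np.int64(8486), array([0.5576, 0.0181, 0.0671]), array([ 0.5288, -0.0108,  0.0652]), array([0.5864, 0.047 , 0.069 ])) 15.275
```

Run:
```python
from h import *
np.set_printoptions(precision=4,suppress=True)
yl=lambda x: .0175+.005*(x-.558)/.09
P=lambda x,z:[x,yl(x),z]
ctrl.movel(P(.495,.0535),max_speed=.2)
for x in(.55,.585,.609):
    ctrl.movel(P(x,.0535),max_speed=.07); w=View("wrist"); s=get_state(); print(s["tcp_pos"],s["contact_force"],dish(w,x+.04,.02,.065,.045)[1:])
    if x>.58 and x<.6 and s["contact_force"][0]<-15: break
ctrl.movel(P(.59,.0535),max_speed=.15); ctrl.movel([.56,-.01,.17],max_speed=.3)
w=View("wrist"); print(get_state()["time"],get_state()["contact_force"])
print(dish(w,.65,.022,.064,.045)); print(dish(w,.65,-.078,.064,.035))
cv2.imwrite("pics/w5.png",w.im)
```

```text
[0.5497 0.017  0.0535] [-0.0287 -0.3136 -0.0046] (array([0.5909, 0.0215, 0.0659]), array([ 0.5601, -0.0072,  0.0625]), array([0.6217, 0.0502, 0.0693]))
[0.5845 0.019  0.0534] [-0.146   0.9079  0.0086] (array([0.6255, 0.0236, 0.0644]), array([ 0.5948, -0.0051,  0.0622]), array([0.6562, 0.0524, 0.0667]))
[0.6085 0.0204 0.0534] [-0.4647 -0.4838  0.7659] (array([0.6495, 0.0248, 0.0637]), array([ 0.6189, -0.0039,  0.0616]), array([0.6802, 0.0535, 0.0657]))
18.875 [ 0.1853 -0.2931  0.3707]
(np.int64(5808), array([0.6509, 0.025 , 0.0635]), array([ 0.6223, -0.0037,  0.0616]), array([0.6796, 0.0536, 0.0655]))
(np.int64(4541), array([ 0.6523, -0.0749,  0.0637]), array([ 0.6254, -0.1019,  0.0616]), array([ 0.6791, -0.0478,  0.0657]))
```

View pics/w5.png

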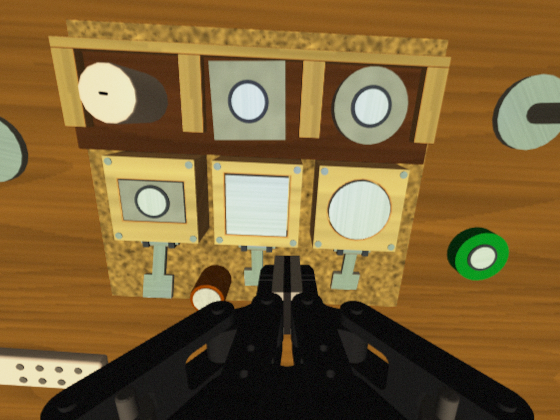

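Both dishes lie flat in their bays: the square at (247,100) and the round at (371,105). The oblong is untouched at (152,201), and the arm is clear.

```bash
python3 -c "
from station import ticket
print(ticket.close_job())"
```

```text
the job is handed in; nothing more can be done
None
```

The job is handed in, with no verdict returned: in the last wrist picture the round dish lay flat in the right bay and the square dish flat in the middle bay, with the oblong dish still in its mould.

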